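# Put the hand lamps on charge

### The arm

A 7-joint arm with a two-finger parallel gripper is mounted at the origin on a cart in front of the work surface, level with it; the furniture and walls round the work are solid. World frame = base frame: x ahead of the robot, y to its left, z up, the work surface at z = 0. Lengths are in mm, angles in rad, forces in N, time in s.
With the tool pointing down it reaches from about 400 to 875 mm from the base axis. Payload 4.4 kg.
Tool frame: the origin (TCP) lies on the centre line of the jaws, within the pads' length; the fingertips stand 25 mm ahead of it and the grasp point (between the pads) lies 6 mm ahead of it (ctrl.finger_overhang is the distance from the TCP to the fingertips, in mm); z points along the fingers, y is the line along which they close (so a half turn about z gives the same grasp; the last joint's range is limited). The gripper opens to 85 mm and grips with 20 to 120 N. Pads are 22 mm wide; open, the fingers measure 114 mm over their backs; the gripper's body (76 mm by 85 mm) begins 54 mm behind the grasp point. The pads swing forward as they close: fully open they stand 13 mm farther back than shut.
Start: joints at [1.231, 0.628, 0.038, 1.517, -0.027, 0.996, -0.02], TCP at [175.781, -625.794, 256.313] pointing down, gripper open.
Joint ranges: [-3.06, 3.06], [-0.37, 2.12], [-1.25, 1.32], [0.18, 2.47], [-1.1, 4.24], [0.23, 1.98], [-2.94, 2.94]. Speed limits (rad/s): [2.57, 2.57, 3.14, 3.14, 3.14, 3.14, 3.14].

### API

Orientations are given as [roll, pitch, yaw] about the fixed x, y, z axes, in that order (R = Rz(yaw) Ry(pitch) Rx(roll)).
In Python, from cell import ctrl gives the robot as it stands. The module is installed in compiled form; this text tells all that it offers.
- The arm moves only by the tool play_rows, never from a script. Its argument "targets" is a list of rows, each a list of 5 numbers: the closure, from 0 (fully open) to 1 (shut), then the shift along the tool's x, y, z in cm, then the turn about the tool's z in degrees. In form: [[gripper, dx, dy, dz, spin], ...]. A call has 1 to 10 rows; each row is the pose to reach, as a shift and turn from the pose commanded when the call began, along the tool's axes at that moment; what a row does not reach only later rows make up. A row lasts 1/10 s, in which the tool goes at most 50 mm and 8.59 degrees, less where a joint would pass 70% of its speed; a pose out of reach is approached as far as the arm can. A call with a gripper value outside its range is refused whole. The fingers move at their own pace and stop on an object; the grip force is fixed at half the most. Time passes only in rows, so rows that repeat a pose let the fingers close. It gives the time, the measured TCP pose, the force, the opening and the grip force at its end, in the units of the state.
- ctrl.read_state(): the state, without advancing time (a new reading comes with each control period).
- ctrl.get_image(name): name is "scene" or "top"; returns (picture, depth): 420x560x3 uint8, red, green, blue; 420x560 float32, mm along the optical axis (not along the pixel's ray), 0 where there is no reading.
- ctrl.calibration(name): a dict with "vfov" (degrees; the focal length in pixels is half the picture's height over the tangent of half this angle, whatever the lens; pixels are square), "cx", "cy" (the principal point, pixels), "extrinsics" (4x4, takes a point from camera to world coordinates). Camera axes: x right, y down, z forward; pixel columns grow to the right and rows downward; lengths in mm; the calibration is good to about 2 mm. A picture is of the moment at which its call begins. calibration takes no time and is no camera call.
- ctrl.finish_job(): hands the job in; it is judged then, once.
Trained networks look in the newest picture that a camera, given by its name, has taken for a name from the list of things; names that differ only in an ending like _2 or _b are one class to them, and where a whole thing is asked for, a point or a joint stands for the part that bears it (a point fixed in the world has none). Each returns a list of dicts, best first, with "confidence" (0 to 1); they miss things now and then, are a little off and sometimes report something else, mostly with a low value. They report only what shows in the picture. A call takes as long as a camera call.
- ctrl.search_frame(camera, name): "bbox" ([left, top, right, bottom] in pixels, round what is visible of it).
- ctrl.trace(camera, name): "pixels" (420x560 bool, what is visible of it) and "bbox" ([left, top, right, bottom] in pixels, round what is visible of it).
The state is a dict: "clock": time; "qpos": joint angles; "qd": joint speeds; "tau": joint torques, N m; "eef_pos": TCP position; "tool_rot": TCP orientation; "force": force on the tool from outside, world axes, zero at the start; "torque": the same for the moment, N m; "width": finger opening in mm; "gripper_force": force on a finger pad.
Only numpy, scipy, OpenCV 4.12 (cv2) and the standard library are available. Lean on these libraries where they do the work, as an engineer would, in place of code of your own. Each camera call takes 0.05 s, during which the arm holds its last target. There are 200 camera calls.

### The job

Put all the hand lamps on charge: first turn the dock's rotary isolator to off, then throw the lever into its park notch, and with both left so lay every lamp flat in a bay of its own, filling the bays without a gap from the isolator end. Then, still switched off, throw the lever into the notch marked for that number of lamps, and last turn the isolator back on. Leave the heat sink, battery and screwdriver where they are.

Things in the scene. Friction and masses are not known exactly. Their poses are not given: they have to be found in the camera images.
- dock: Grey lamp charging dock, 274 x 296 mm, fixed. Origin: centre of its underside; x away from the robot, y to the robot's left, z up. In front four open bays side by side on a 12 mm base plate; behind them the control panel, flat top 60 mm above the desk, local x +33 to +137 mm. On it: black isolator handle at the left (behind bays 1, 2), upright lever with ball knob at the right (behind bays 3, 4).
- bay1 (a point): Bay 1 (leftmost, isolator end): where the middle of a seated lamp lies, 17.5 mm above the bay floor; x along the bay. 44 mm wide between rib blocks 16 mm high, 160 mm long between front lip and panel: a lamp has 5 mm play each side, 7 mm each end. Ribs stand only near the two ends: the middle 70 mm is open at both sides for fingers. Bays 76 mm apart.
- bay2 (a point): Bay 2: where the middle of a seated lamp lies, 17.5 mm above the bay floor; x along the bay. 44 mm wide between rib blocks 16 mm high, 160 mm long between front lip and panel: a lamp has 5 mm play each side, 7 mm each end. Ribs stand only near the two ends: the middle 70 mm is open at both sides for fingers. Bays 76 mm apart.
- bay3 (a point): Bay 3: where the middle of a seated lamp lies, 17.5 mm above the bay floor; x along the bay. 44 mm wide between rib blocks 16 mm high, 160 mm long between front lip and panel: a lamp has 5 mm play each side, 7 mm each end. Ribs stand only near the two ends: the middle 70 mm is open at both sides for fingers. Bays 76 mm apart.
- bay4 (a point): Bay 4: where the middle of a seated lamp lies, 17.5 mm above the bay floor; x along the bay. 44 mm wide between rib blocks 16 mm high, 160 mm long between front lip and panel: a lamp has 5 mm play each side, 7 mm each end. Ribs stand only near the two ends: the middle 70 mm is open at both sides for fingers. Bays 76 mm apart.
- lamp1_mid (a point): Middle of a hand lamp: black rubber rounded torch, 146 mm long, 34 mm thick, about 0.11 kg, lying on the desk; point on its long axis, 17.5 mm above its underside; x along its length. It may lie either way round. Pinch it across the barrel near the middle; pushed sideways it rolls. Two to four lamps are there; an absent one reads None.
- lamp2_mid (a point): Middle of a hand lamp like lamp1, if it is there.
- lamp3_mid (a point): Middle of a hand lamp like lamp1, if it is there.
- lamp4_mid (a point): Middle of a hand lamp like lamp1, if it is there.
- isolator (a joint): Angle of the rotary isolator handle, rad, growing anticlockwise from above: 0 = off (its white-lined nose points to the robot and 0.6 rad to the robot's left, at a round stud), 1.2 = on (nose 0.6 rad to the right, at a bar mark). Sprung detents draw it into the nearer of the two; turning it over takes about 0.3 N m.
- isolator_grip (a point): Point on the isolator's upright turning axis at the height to grip. The handle is a bar 64 mm long, 15 mm thick; its top is 14 mm above this point, its lower edge 16 mm below, over a round boss. x lies along the bar, away from its nose; the point turns with the handle.
- lever (a joint): Lever angle, rad, 0 upright, positive leaning to -y of the dock (right). Four notches with sprung detents: -0.60 park (furthest left, one bar mark), -0.20 two lamps (two studs), +0.20 three lamps (three studs), +0.60 four lamps (four studs, furthest right). Released between notches it is drawn into a near one. Range -0.66 to 0.66; up to about 7 N at the knob.
- lever_knob (a point): Centre of the black ball knob, 28 mm diameter, on the end of the lever, 105 mm from the pivot; a 9 mm round stem below. Below it, to 52 mm above the pivot, stand the notched quadrant plates.
- lever_pivot (a point): Pivot of the lever, 52 mm above the desk; the lever turns about the dock's x axis through it.
- sink: Finned heat sink, 30 x 36 x 21 mm, a bystander to leave alone; origin at the centre of its underside.
- battery: Nine-volt block battery standing upright, 18 x 26 x 48 mm, a bystander to leave alone; origin at the centre of its underside.
- driver: Small grey screwdriver, 150 x 13 mm, lying, a bystander to leave alone; origin at the centre of its underside.

How it is judged (in metres and radians):
On the way, in this order (a step that is already met when the one before it is completed fails the run):
1. the isolator is turned off (value of joint isolator between -0.12 and 0.12 rad), for 0.2 s.
2. with the isolator off, the lever is thrown into its park notch (all of step 1 and value of joint lever between -0.68 and -0.52 rad), for 0.2 s.
3. with the isolator off and the lever parked, every lamp lies in a bay of its own, the bays filled without a gap from the isolator end (all of step 2 and (distance between lamp1_mid and bay1 below 0.012 m or distance between lamp1_mid and bay2 below 0.012 m or distance between lamp1_mid and bay3 below 0.012 m or distance between lamp1_mid and bay4 below 0.012 m) and (distance between lamp2_mid and bay1 below 0.012 m or distance between lamp2_mid and bay2 below 0.012 m or distance between lamp2_mid and bay3 below 0.012 m or distance between lamp2_mid and bay4 below 0.012 m) and (distance between lamp3_mid and bay1 below 0.012 m or distance between lamp3_mid and bay2 below 0.012 m or distance between lamp3_mid and bay3 below 0.012 m or distance between lamp3_mid and bay4 below 0.012 m) and (distance between lamp4_mid and bay1 below 0.012 m or distance between lamp4_mid and bay2 below 0.012 m or distance between lamp4_mid and bay3 below 0.012 m or distance between lamp4_mid and bay4 below 0.012 m) and angle between lamp1_mid's own x axis and vertical between 1.52 and 1.62 rad and angle between lamp2_mid's own x axis and vertical between 1.52 and 1.62 rad and angle between lamp3_mid's own x axis and vertical between 1.52 and 1.62 rad and angle between lamp4_mid's own x axis and vertical between 1.52 and 1.62 rad and distance between any of lamp1_mid, lamp2_mid, lamp3_mid, lamp4_mid and bay1 below 0.012 m and distance between any of lamp1_mid, lamp2_mid, lamp3_mid, lamp4_mid and bay2 below 0.012 m and (distance between any of lamp1_mid, lamp2_mid, lamp3_mid, lamp4_mid and bay3 below 0.012 m or not (distance between any of lamp1_mid, lamp2_mid, lamp3_mid, lamp4_mid and bay4 below 0.012 m))), for 0.3 s.
4. with the isolator still off, the lever is thrown into the notch for the number of lamps (all of step 1 and (distance between lamp1_mid and bay1 below 0.012 m or distance between lamp1_mid and bay2 below 0.012 m or distance between lamp1_mid and bay3 below 0.012 m or distance between lamp1_mid and bay4 below 0.012 m) and (distance between lamp2_mid and bay1 below 0.012 m or distance between lamp2_mid and bay2 below 0.012 m or distance between lamp2_mid and bay3 below 0.012 m or distance between lamp2_mid and bay4 below 0.012 m) and (distance between lamp3_mid and bay1 below 0.012 m or distance between lamp3_mid and bay2 below 0.012 m or distance between lamp3_mid and bay3 below 0.012 m or distance between lamp3_mid and bay4 below 0.012 m) and (distance between lamp4_mid and bay1 below 0.012 m or distance between lamp4_mid and bay2 below 0.012 m or distance between lamp4_mid and bay3 below 0.012 m or distance between lamp4_mid and bay4 below 0.012 m) and angle between lamp1_mid's own x axis and vertical between 1.52 and 1.62 rad and angle between lamp2_mid's own x axis and vertical between 1.52 and 1.62 rad and angle between lamp3_mid's own x axis and vertical between 1.52 and 1.62 rad and angle between lamp4_mid's own x axis and vertical between 1.52 and 1.62 rad and distance between any of lamp1_mid, lamp2_mid, lamp3_mid, lamp4_mid and bay1 below 0.012 m and distance between any of lamp1_mid, lamp2_mid, lamp3_mid, lamp4_mid and bay2 below 0.012 m and (distance between any of lamp1_mid, lamp2_mid, lamp3_mid, lamp4_mid and bay3 below 0.012 m or not (distance between any of lamp1_mid, lamp2_mid, lamp3_mid, lamp4_mid and bay4 below 0.012 m)) and ((not (distance between any of lamp1_mid, lamp2_mid, lamp3_mid, lamp4_mid and bay3 below 0.012 m) and not (distance between any of lamp1_mid, lamp2_mid, lamp3_mid, lamp4_mid and bay4 below 0.012 m) and value of joint lever between -0.28 and -0.12 rad) or (distance between any of lamp1_mid, lamp2_mid, lamp3_mid, lamp4_mid and bay3 below 0.012 m and not (distance between any of lamp1_mid, lamp2_mid, lamp3_mid, lamp4_mid and bay4 below 0.012 m) and value of joint lever between 0.12 and 0.28 rad) or (distance between any of lamp1_mid, lamp2_mid, lamp3_mid, lamp4_mid and bay4 below 0.012 m and value of joint lever between 0.52 and 0.68 rad))), for 0.2 s.
5. the isolator is turned on (value of joint isolator between 1.08 and 1.32 rad and (distance between lamp1_mid and bay1 below 0.012 m or distance between lamp1_mid and bay2 below 0.012 m or distance between lamp1_mid and bay3 below 0.012 m or distance between lamp1_mid and bay4 below 0.012 m) and (distance between lamp2_mid and bay1 below 0.012 m or distance between lamp2_mid and bay2 below 0.012 m or distance between lamp2_mid and bay3 below 0.012 m or distance between lamp2_mid and bay4 below 0.012 m) and (distance between lamp3_mid and bay1 below 0.012 m or distance between lamp3_mid and bay2 below 0.012 m or distance between lamp3_mid and bay3 below 0.012 m or distance between lamp3_mid and bay4 below 0.012 m) and (distance between lamp4_mid and bay1 below 0.012 m or distance between lamp4_mid and bay2 below 0.012 m or distance between lamp4_mid and bay3 below 0.012 m or distance between lamp4_mid and bay4 below 0.012 m) and angle between lamp1_mid's own x axis and vertical between 1.52 and 1.62 rad and angle between lamp2_mid's own x axis and vertical between 1.52 and 1.62 rad and angle between lamp3_mid's own x axis and vertical between 1.52 and 1.62 rad and angle between lamp4_mid's own x axis and vertical between 1.52 and 1.62 rad and distance between any of lamp1_mid, lamp2_mid, lamp3_mid, lamp4_mid and bay1 below 0.012 m and distance between any of lamp1_mid, lamp2_mid, lamp3_mid, lamp4_mid and bay2 below 0.012 m and (distance between any of lamp1_mid, lamp2_mid, lamp3_mid, lamp4_mid and bay3 below 0.012 m or not (distance between any of lamp1_mid, lamp2_mid, lamp3_mid, lamp4_mid and bay4 below 0.012 m)) and ((not (distance between any of lamp1_mid, lamp2_mid, lamp3_mid, lamp4_mid and bay3 below 0.012 m) and not (distance between any of lamp1_mid, lamp2_mid, lamp3_mid, lamp4_mid and bay4 below 0.012 m) and value of joint lever between -0.28 and -0.12 rad) or (distance between any of lamp1_mid, lamp2_mid, lamp3_mid, lamp4_mid and bay3 below 0.012 m and not (distance between any of lamp1_mid, lamp2_mid, lamp3_mid, lamp4_mid and bay4 below 0.012 m) and value of joint lever between 0.12 and 0.28 rad) or (distance between any of lamp1_mid, lamp2_mid, lamp3_mid, lamp4_mid and bay4 below 0.012 m and value of joint lever between 0.52 and 0.68 rad))), for 0.2 s.
At the end, for the whole second after the job is handed in: Every lamp lies seated in a bay (its mid-point within 12 mm of the bay's point, lying level within 0.05 rad), the bays are filled without a gap from bay 1, the lever rests in the notch for the number of lamps (within 0.08 rad), and the isolator is on (within 0.12 rad) (all of step 5); the robot touches nothing.
It fails at once if the heat sink, the battery or the screwdriver are shifted by more than 30 mm (distance of any of sink, battery, driver from where it was at the start of the episode above 0.03 m).
Of lamp1, lamp2, lamp3, lamp4 only 2 to 4 are there at a start; the rules pass over those that are not, and their reading is None.
At some moment in a run one of lamp1, lamp2, lamp3, lamp4 may be knocked a few centimetres aside while the robot is not near it.
Once in a run the grip may slacken for a moment while it holds something.
It also fails if it takes over 210 s, if anything falls off the work surface, if the arm or the gripper's body presses on something with over 40 N, if the wrist force passes 120 N, or if a joint passes its speed limit or range.

## Working session

There is one attempt and no reset: what is moved stays moved. The work goes in short steps, Python scripts to look and compute and a tool call to move; the robot and the scene stay as the last step left them, time stands still between calls to the robot, and variables do not carry over. Pictures are saved under pics/ and viewed, at most 14 in all, crops included, and the job is handed in when it is done.

Besides the shell and the picture viewer there is one more tool, called after ">>>" as name([rows], argument=value, ...), one row to a line, values as JSON. play_rows: Moves the arm, as the interface text tells. Its arguments: {"type":"object","properties":{"targets":{"type":"array"}},"required":["targets"]}

```bash
mkdir -p pics; cat > h.py <<'E'
import numpy as np, cv2
from cell import ctrl
def cam(n):
    c=ctrl.calibration(n); f=210/np.tan(np.radians(c['vfov'])/2); return f,c['cx'],c['cy'],np.array(c['extrinsics'])
def cloud(n,d):
    f,cx,cy,E=cam(n); v,u=np.mgrid[0:420,0:560]
    P=np.stack([(u-cx)/f*d,(v-cy)/f*d,d],-1)
    W=P@E[:3,:3].T+E[:3,3]; W[d==0]=np.nan; return W
def proj(n,p):
    f,cx,cy,E=cam(n); q=E[:3,:3].T@(np.array(p)-E[:3,3]); return f*q[0]/q[2]+cx,f*q[1]/q[2]+cy
def save(n,fn):
    im,d=ctrl.get_image(n); cv2.imwrite('pics/'+fn,im[:,:,::-1]); return im,cloud(n,d)
E
python3 - <<'E'
from h import *
s=ctrl.read_state(); print(s['clock'],s['eef_pos'],s['tool_rot'],ctrl.finger_overhang)
for n in('scene','top'):
    im,W=save(n,n+'0.png'); f,cx,cy,E=cam(n); print(n,f,cx,cy,E.round(3).tolist())
    for o in('dock','lamp1_mid','isolator','lever_knob','sink','battery','driver'):
        for r in ctrl.trace(n,o)[:5]:
            m=r['pixels']; p=W[m]; p=p[~np.isnan(p[:,0])]
            print(o,round(r['confidence'],2),np.round(r['bbox']),np.nanmedian(p,0).round() if len(p) else None, p[:,2].max().round() if len(p) else '')
E
```

```text
0.0 [ 175.61379903 -625.21959742  255.38280061] [-3.13970255e+00  3.69280613e-05  2.73767937e-01] 25.0
scene 534.505463559138 283.6588372239899 211.3607667977355 [[-0.84, -0.26, 0.477, -33.19], [-0.543, 0.383, -0.747, 986.294], [0.011, -0.887, -0.463, 695.586], [0.0, 0.0, 0.0, 1.0]]
dock 0.9 [276. 148. 414. 255.] [ 537. -164.   23.] 168.0
isolator 0.89 [295. 185. 318. 202.] [ 603. -111.   88.] 105.0
lever_knob 0.46 [326. 149. 339. 174.] [ 602. -248.  148.] 168.0
sink 0.66 [147. 291. 164. 311.] [679. 373.  14.] 23.0
battery 0.64 [328. 151. 339. 176.] [ 601. -247.  151.] 168.0
battery 0.53 [247. 223. 260. 238.] [669.  32.  27.] 50.0
battery 0.53 [289. 184. 317. 203.] [ 603. -110.   87.] 105.0
driver 0.48 [162. 274. 194. 278.] [695. 270.   9.] 14.0
top 501.3503199188664 279.39793150148347 217.0701563796169 [[0.029, -0.983, 0.179, 332.844], [-1.0, -0.029, 0.003, 28.961], [0.003, -0.179, -0.984, 1360.505], [0.0, 0.0, 0.0, 1.0]]
dock 0.77 [309. 185. 430. 296.] [ 521. -201.   22.] 172.0
lamp1_mid 0.47 [207. 234. 240. 289.] [457. 178.  31.] 42.0
isolator 0.81 [330. 193. 345. 215.] [ 602. -115.   98.] 110.0
lever_knob 0.55 [392. 195. 400. 210.] [ 599. -249.  164.] 172.0
sink 0.64 [388. 198. 401. 206.] [ 600. -250.  164.] 172.0
sink 0.5 [152. 171. 170. 185.] [679. 366.  15.] 29.0
sink 0.48 [332. 191. 346. 216.] [ 605. -114.  100.] 110.0
sink 0.18 [178. 239. 200. 292.] [435. 266.  31.] 43.0
```

```bash
python3 -c "
import cv2
a=cv2.imread('pics/top0.png')[130:340,120:460];cv2.imwrite('pics/t0c.png',cv2.resize(a,(800,494),interpolation=cv2.INTER_CUBIC))
a=cv2.imread('pics/scene0.png')[130:350,80:430];cv2.imwrite('pics/s0c.png',cv2.resize(a,(800,503),interpolation=cv2.INTER_CUBIC))"
```

```text
(no output)
```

View pics/t0c.png

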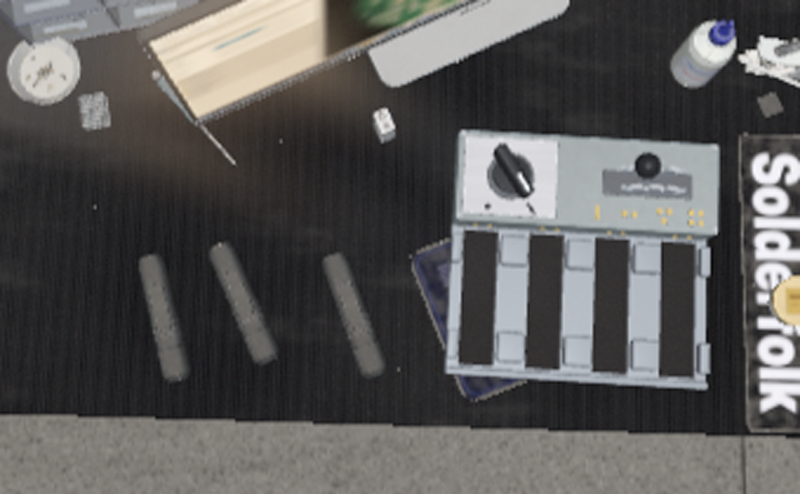

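View pics/s0c.png

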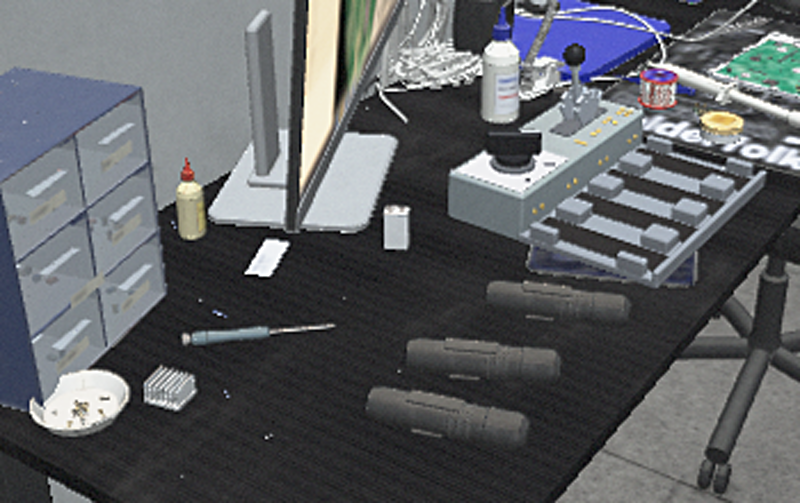

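```bash
cat >> h.py <<'E'
def lamps(W,box=(360,620,-60,420),zr=(14,60)):
    m=(W[...,2]>zr[0])&(W[...,2]<zr[1])&(W[...,0]>box[0])&(W[...,0]<box[1])&(W[...,1]>box[2])&(W[...,1]<box[3])
    n,l,st,_=cv2.connectedComponentsWithStats(cv2.morphologyEx(m.astype(np.uint8),cv2.MORPH_CLOSE,np.ones((3,3))),connectivity=8)
    out=[]
    for i in range(1,n):
        if st[i,4]<150: continue
        P=W[(l==i)&m]; (c,sz,a)=cv2.minAreaRect(P[:,:2].astype(np.float32))
        if sz[0]<sz[1]: sz=sz[::-1]; a+=90
        a=(a+90)%180-90; out.append((np.round(c,1),np.round(sz),round(a,1),P[:,:3].mean(0).round(1)))
    return out
E
python3 - <<'E'
from h import *
for n in('top','scene'):
    im,d=ctrl.get_image(n);W=cloud(n,d)
    print(n);[print(*r) for r in lamps(W)]
    # panel
    B=(W[...,0]>300)&(W[...,0]<800)&(W[...,1]>-420)&(W[...,1]<20)
    for lo,hi in((52,68),(6,20)):
        m=(B&(W[...,2]>lo)&(W[...,2]<hi)).astype(np.uint8)
        m=cv2.morphologyEx(m,cv2.MORPH_OPEN,np.ones((3,3)))
        _,l,st,_=cv2.connectedComponentsWithStats(m); k=1+st[1:,4].argmax(); P=W[l==k]
        print(lo,len(P),cv2.minAreaRect(P[:,:2].astype(np.float32)),np.median(P[:,2]))
    m=B&(W[...,2]>72)
    n2,l,st,_=cv2.connectedComponentsWithStats(m.astype(np.uint8))
    for i in range(1,n2):
        if st[i,4]>15:
            P=W[l==i]; top=P[P[:,2]>np.percentile(P[:,2],60)]
            print('ctl',st[i,4],P.mean(0).round(),P.min(0).round(),P.max(0).round(),cv2.minAreaRect(top[:,:2].astype(np.float32)))
E
```

```text
top
[458.  178.9] [145.  33.] 25.6 [456.  177.7  30.3]
[438.4 268.5] [145.  33.] 16.3 [437.  266.8  30.2]
[447.8  53.5] [145.  34.] 22.5 [446.1  52.8  30.4]
52 3617 ((602.818359375, -205.96096801757812), (296.82281494140625, 105.17723846435547), 88.0926284790039) 60.14587318880376
6 5231 ((470.62237548828125, -200.78424072265625), (294.3219909667969, 163.45150756835938), 88.30110931396484) 12.433204886658586
ctl 4043 [758. -63. 387.] [ 702. -173.  117.] [800.  20. 514.] ((755.88671875, -74.37832641601562), (12.886039733886719, 215.66714477539062), 26.598093032836914)
ctl 362 [ 751. -334.  107.] [ 732. -364.   72.] [ 779. -313.  165.] ((754.6973266601562, -338.2051696777344), (34.56334686279297, 28.448928833007812), 56.62007522583008)
ctl 255 [ 604. -116.   93.] [ 576. -138.   72.] [633. -96. 110.] ((605.060791015625, -117.26626586914062), (61.292903900146484, 14.823118209838867), 31.98567771911621)
ctl 245 [ 598. -262.  122.] [ 587. -305.   72.] [ 614. -236.  172.] ((601.4412841796875, -249.85340881347656), (25.295610427856445, 23.964643478393555), 0.5577645301818848)
scene
[588.6 -5
[... 418 characters left out ...]
6923828) 11.891857893427243
ctl 1711 [759. -54. 348.] [ 706. -167.  121.] [800.  20. 509.] ((756.3436279296875, -71.79949951171875), (11.393202781677246, 208.0549774169922), 26.428482055664062)
ctl 294 [ 754. -329.  103.] [ 729. -357.   72.] [ 780. -309.  160.] ((756.6010131835938, -335.4677734375), (29.263391494750977, 32.91669845581055), 42.516841888427734)
ctl 302 [ 601. -258.  112.] [ 585. -309.   72.] [ 618. -232.  170.] ((601.3063354492188, -248.40260314941406), (29.05948829650879, 22.765289306640625), 67.62517547607422)
ctl 307 [ 605. -111.   89.] [ 579. -134.   72.] [639. -92. 106.] ((605.6267700195312, -114.34031677246094), (60.812191009521484, 17.10474967956543), 33.05400085449219)
```

```bash
cat > go.py <<'E'
import sys,numpy as np
from cell import ctrl
from scipy.spatial.transform import Rotation as R
s=ctrl.read_state(); p=np.array(s['eef_pos']); r=R.from_euler('xyz',s['tool_rot']); y=np.degrees(s['tool_rot'][2])
print(round(s['clock'],1),p.round(1),'yaw',round(y,1),'F',np.round(s['force'],1),'w',round(s['width'],1))
a=list(map(float,sys.argv[1:])); q=p
for i in range(0,len(a),4):
    t=np.array(a[i:i+3]); print((r.inv().apply(t-p)/10).round(2),'spin',round((y-a[i+3]+180)%360-180,1))
E
python3 go.py 605 -115 200 32.7 605 -115 106 32.7
```

```text
0.9 [ 175.7 -625.8  256.4] yaw 15.7 F [ 0.5 -0.2  0.4] w 85.5
[ 55.14 -37.58   5.63] spin -17.0
[ 55.14 -37.58  15.03] spin -17.0
```

>>> play_rows([
  [0.3,55.1,-37.6,0,-17],
  [0.3,55.1,-37.6,0,-17],
  [0.3,55.1,-37.6,0,-17],
  [0.3,55.1,-37.6,0,-17],
  [0.3,55.1,-37.6,0,-17],
  [0.3,55.1,-37.6,0,-17],
  [0.3,55.1,-37.6,0,-17],
  [0.3,55.1,-37.6,0,-17],
  [0.3,55.1,-37.6,0,-17],
  [0.3,55.1,-37.6,0,-17],
])

```text
clock: 1.9
eef_pos: [498.4, -241.2, 256.7]
tool_rot: [3.141, -0.0, 0.57]
force: [0.6, 0.4, -0.1]
width: 59.4
gripper_force: 0.0
```

```bash
python3 go.py 605 -115 150 32.7 605 -115 106 32.7
```

```text
1.9 [ 498.4 -241.2  256.7] yaw 32.7 F [ 0.6  0.4 -0.1] w 59.4
[15.79 -4.88 10.67] spin -0.0
[15.79 -4.88 15.07] spin -0.0
```

>>> play_rows([
  [0.3,15.8,-4.9,0,0],
  [0.3,15.8,-4.9,0,0],
  [0.3,15.8,-4.9,0,0],
  [0.3,15.8,-4.9,0,0],
  [0.3,15.8,-4.9,5,0],
  [0.3,15.8,-4.9,10,0],
  [0.3,15.8,-4.9,10,0],
])

```text
clock: 2.6
eef_pos: [598.4, -115.8, 150.0]
tool_rot: [-3.133, 0.011, 0.571]
force: [-0.8, -0.2, -0.8]
width: 59.9
gripper_force: 0.0
```

```bash
python3 - <<'E'
from h import *
s=ctrl.read_state(); print(s['eef_pos'],s['width'])
im,W=save('scene','s1.png'); cv2.imwrite('pics/s1c.png',cv2.resize(im[100:250,240:420,::-1],(720,600),interpolation=cv2.INTER_CUBIC))
E
python3 go.py 605 -115 106 32.7
```

```text
[ 598.43854797 -115.76878841  149.99276376] 59.921312551284316
2.6 [ 601.1 -116.3  153.7] yaw 32.7 F [-0.   0.2  0.8] w 59.7
[0.43 0.12 4.77] spin -0.0
```

View pics/s1c.png

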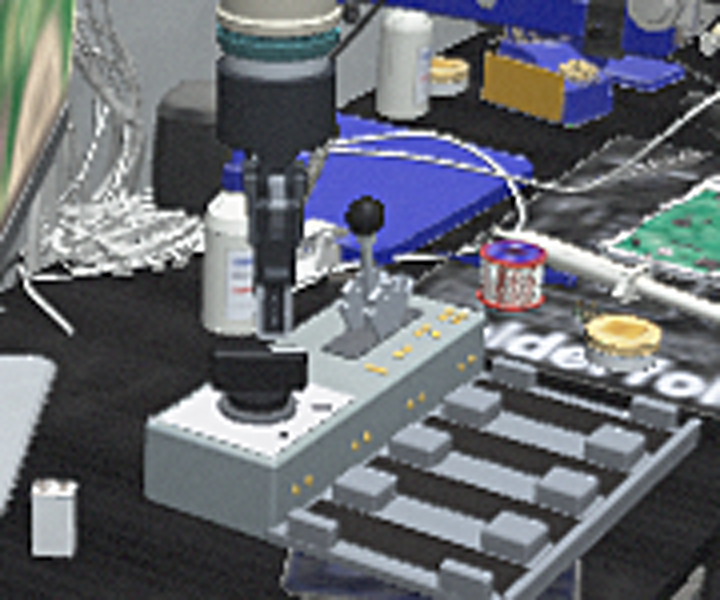

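>>> play_rows([
  [0.4,0,0,2.5,0],
  [0.4,0,0,5,0],
  [0.4,0,0,5,0],
  [1,0,0,5,0],
  [1,0,0,5,0],
  [1,0,0,5,0],
  [1,0,0,5,0],
  [1,0,0,5,0],
  [1,0,0,5,0],
  [1,0,0,5,0],
])

```text
clock: 3.65
eef_pos: [606.0, -117.7, 109.2]
tool_rot: [3.137, -0.004, 0.57]
force: [1.5, -1.8, 6.4]
width: 13.6
gripper_force: 60.3
```

>>> play_rows([
  [1,0,0,-0.2,8],
  [1,0,0,-0.2,16],
  [1,0,0,-0.2,24],
  [1,0,0,-0.2,32],
  [1,0,0,-0.2,40],
  [1,0,0,-0.2,48],
  [1,0,0,-0.2,56],
  [1,0,0,-0.2,64],
  [1,0,0,-0.2,69],
  [1,0,0,-0.2,69],
])

```text
clock: 4.65
eef_pos: [606.1, -116.6, 109.3]
tool_rot: [-3.14, -0.005, -0.634]
force: [4.7, -2.2, -5.8]
width: 13.6
gripper_force: 60.7
```

>>> play_rows([
  [1,0,0,0,1],
  [1,0,0,0,0],
  [0.4,0,0,0,0],
  [0.4,0,0,0,0],
  [0.4,0,0,0,0],
  [0.4,0,0,-5,0],
  [0.4,0,0,-10,0],
  [0.4,0,0,-15,0],
])

```text
clock: 5.45
eef_pos: [603.0, -116.1, 260.0]
tool_rot: [3.141, 0.001, -0.634]
force: [1.4, -0.8, -0.0]
width: 51.1
gripper_force: 0.0
```

```bash
cat > ctl.py <<'E'
from h import *
im,d=ctrl.get_image('top');W=cloud('top',d)
B=(W[...,0]>530)&(W[...,0]<680)&(W[...,2]<200)
for ylo,yhi,zlo,nm in((-170,-60,88,'iso'),(-340,-180,125,'lev')):
    m=B&(W[...,1]>ylo)&(W[...,1]<yhi)&(W[...,2]>zlo); P=W[m]
    if len(P)>5:
        r=cv2.minAreaRect(P[:,:2].astype(np.float32)); print(nm,len(P),P.mean(0).round(1),P[:,2].max().round(),np.round(r[0],1),np.round(r[1],1),round(r[2],1))
E
python3 ctl.py; python3 go.py
```

```text
lev 102 [ 599.9 -248.8  163.8] 173.0 [ 600.4 -249.6] [25.8 24.2] 46.5
5.5 [ 607.4 -117.7  269.1] yaw -36.3 F [ 2.4 -1.2  5.9] w 51.2
```

```bash
python3 go.py 601 -308 262 -1.7 601 -308 150 -1.7
```

```text
5.5 [ 607.4 -117.7  269.1] yaw -36.3 F [ 2.4 -1.2  5.9] w 51.2
[10.74 15.72  0.75] spin -34.6
[10.61 15.79 11.95] spin -34.6
```

>>> play_rows([
  [1,10.7,15.7,0.7,-34.6],
  [1,10.7,15.7,0.7,-34.6],
  [1,10.7,15.7,0.7,-34.6],
  [1,10.7,15.7,0.7,-34.6],
  [1,10.7,15.7,0.7,-34.6],
  [1,10.7,15.7,5,-34.6],
  [1,10.7,15.7,9,-34.6],
  [1,10.7,15.7,11.9,-34.6],
  [1,10.7,15.7,11.9,-34.6],
])

```text
clock: 6.4
eef_pos: [593.9, -303.6, 134.8]
tool_rot: [-3.137, 0.009, -0.03]
force: [-1.5, 0.5, 0.0]
width: -0.0
gripper_force: 0.0
```

```bash
python3 ctl.py; python3 go.py 601 -270 150 -1.7 601 -240 150 -1.7
```

```text
iso 150 [ 603.9 -116.6  102.7] 109.0 [ 605.6 -117.7] [15.  64.3] 53.6
lev 178 [ 590.6 -265.   170.3] 200.0 [ 586. -270.] [75.3 30. ] 62.1
6.5 [ 595.7 -304.8  137.6] yaw -1.7 F [0.6 0.1 0.9] w 0.2
[ 0.42 -3.5  -1.23] spin -0.0
[ 0.33 -6.5  -1.23] spin -0.0
```

>>> play_rows([
  [1,0.3,0,-0.8,0],
  [1,0.3,-1.5,-0.8,0],
  [1,0.3,-2.5,-0.8,0],
  [1,0.3,-3.5,-0.8,0],
  [1,0.3,-4.5,-0.8,0],
  [1,0.3,-5.5,-0.8,0],
  [1,0.3,-6.2,-0.8,0],
  [1,0.3,-6.2,-0.8,0],
])

```text
clock: 7.25
eef_pos: [602.2, -241.5, 147.3]
tool_rot: [-3.14, 0.0, -0.027]
force: [0.5, 0.4, -0.3]
width: 0.1
gripper_force: 0.0
```

```bash
python3 go.py; python3 - <<'E'
from h import *
im,W=save('scene','s2.png'); cv2.imwrite('pics/s2c.png',cv2.resize(im[120:220,270:390,::-1],(720,600),interpolation=cv2.INTER_CUBIC))
E
```

```text
7.2 [ 602.2 -241.5  147.3] yaw -1.6 F [ 0.5  0.4 -0.3] w 0.1
```

View pics/s2c.png

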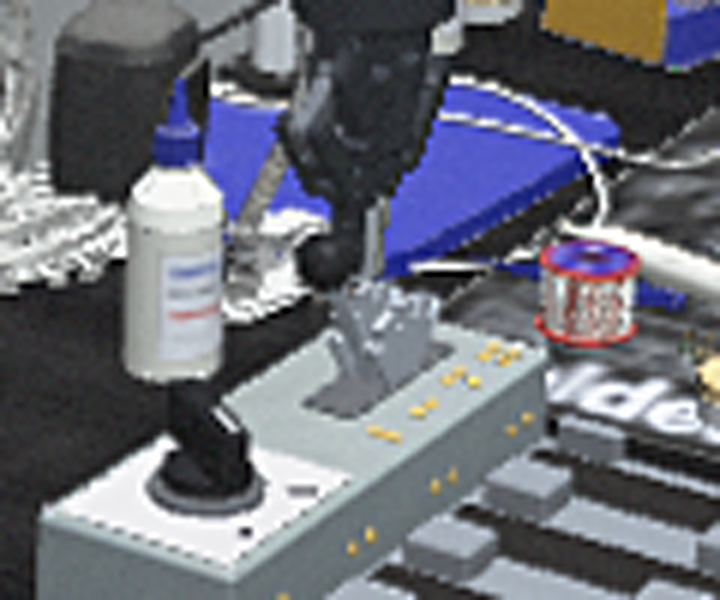

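>>> play_rows([
  [1,0,2,0,0],
  [1,0,2,0,0],
  [0.2,0,2,-5,0],
  [0.2,0,2,-10,0],
  [0.2,-5,2,-10,0],
  [0.2,-10,0,-10,0],
  [0.2,-14,-5,-10,0],
  [0.2,-14,-10,-10,0],
  [0.2,-14,-15,-10,0],
  [0.2,-14,-20,-10,0],
])

```text
clock: 8.3
eef_pos: [466.7, -52.5, 247.8]
tool_rot: [-3.141, -0.001, -0.032]
force: [2.6, 0.5, -0.1]
width: 68.8
gripper_force: 0.0
```

```bash
cat >> ctl.py <<'E'
for r in lamps(W,(300,640,-370,420),(22,60)): print(*r)
E
python3 ctl.py;python3 go.py 447 54.5 200 22.3 447 54.5 25 22.3
```

```text
iso 59 [ 619.9 -127.8  103.2] 110.0 [ 618.5 -126.8] [14.5 29.2] 49.5
lev 100 [ 600.9 -210.6  147.1] 155.0 [ 601.7 -212.4] [26.6 25.1] 89.8
[ 593.1 -248.6] [211.  94.] -90.0 [ 587.1 -268.1   55.6]
[457.2 179.8] [144.  33.] 27.0 [456.7 178.1  31.2]
[ 522.  -278.1] [33. 31.] 1.0 [ 522.  -278.    27.6]
[439.  268.3] [144.  33.] 16.0 [437.6 267.3  31.1]
[447.9  53.2] [144.  31.] 21.9 [447.2  53.4  31.3]
[ 415.3 -199.1] [32. 31.] 1.3 [ 414.9 -199.3   27.5]
[ 412.4 -276. ] [33. 32.] -88.3 [ 412.8 -274.6   27.8]
8.3 [467.  -41.7 247.3] yaw -1.1 F [-1.2  7.5 -0.5] w 68.2
[-2.17 -9.55  4.8 ] spin -23.4
[-2.15 -9.42 22.3 ] spin -23.4
```

>>> play_rows([
  [0.2,-2,-9.5,0,-8],
  [0.2,-2.1,-9.5,4,-16],
  [0.2,-2.1,-9.5,9,-23.4],
  [0.2,-2.1,-9.5,14,-23.4],
  [0.2,-2.1,-9.5,18,-23.4],
  [0.2,-2.1,-9.5,18,-23.4],
])

```text
clock: 8.95
eef_pos: [443.0, 40.8, 61.0]
tool_rot: [-3.137, 0.018, 0.379]
force: [-0.4, -0.3, 0.8]
width: 68.5
gripper_force: 0.0
```

```bash
python3 go.py 447.5 53.5 29 22.3
```

```text
8.9 [443.   40.8  61. ] yaw 21.7 F [-0.4 -0.3  0.8] w 68.5
[ 0.94 -1.    3.18] spin -0.6
```

>>> play_rows([
  [0.2,0,0,0,0],
  [0.2,0,0,0,0],
  [0.2,0,0,0,0],
])

```text
clock: 9.25
eef_pos: [452.0, 41.6, 70.4]
tool_rot: [3.14, -0.008, 0.378]
force: [-0.5, 0.7, 0.5]
width: 68.1
gripper_force: 0.0
```

```bash
python3 go.py 447.5 53.5 29 22.3
```

```text
9.2 [452.   41.6  70.4] yaw 21.7 F [-0.5  0.7  0.5] w 68.1
[-0.01 -1.28  4.13] spin -0.6
```

>>> play_rows([
  [0.2,0,-1.3,0,-0.6],
  [0.2,0,-1.3,2.5,-0.6],
  [0.2,0,-1.3,4.1,-0.6],
  [0.2,0,-1.3,4.1,-0.6],
  [0.2,0,-1.3,4.1,-0.6],
  [1,0,-1.3,4.1,-0.6],
  [1,0,-1.3,4.1,-0.6],
  [1,0,-1.3,4.1,-0.6],
  [1,0,-1.3,4.1,-0.6],
  [1,0,-1.3,4.1,-0.6],
])

```text
clock: 10.25
eef_pos: [445.1, 53.9, 27.6]
tool_rot: [3.14, -0.002, 0.39]
force: [-1.3, 0.2, 7.9]
width: 31.6
gripper_force: 59.3
```

```bash
python3 go.py 475 -86.4 135 -1.7
```

```text
10.2 [445.1  53.9  27.6] yaw 22.3 F [-1.3  0.2  7.9] w 31.6
[ -2.54  14.12 -10.73] spin 24.0
```

>>> play_rows([
  [1,0,0,-2,0],
  [1,0,0,-6,0],
  [1,0,0,-10.7,0],
  [1,-1,4,-10.7,6],
  [1,-1.5,8,-10.7,12],
  [1,-2.5,12,-10.7,18],
  [1,-2.5,14.1,-10.7,24],
  [1,-2.5,14.1,-10.7,24],
  [1,-2.5,14.1,-10.7,24],
  [1,-2.5,14.1,-10.7,24],
])

```text
clock: 11.25
eef_pos: [474.6, -84.9, 133.6]
tool_rot: [-3.141, 0.0, -0.027]
force: [-0.0, 0.3, -0.9]
width: 31.2
gripper_force: 60.0
```

```bash
python3 ctl.py; python3 go.py 474 -86.4 42 -1.75
```

```text
iso 142 [ 605.1 -117.2  102.7] 110.0 [ 605.3 -117.5] [14.9 62.7] 53.8
lev 100 [ 600.9 -210.6  147.3] 155.0 [ 602.3 -210.9] [26.7 23.9] 38.1
[605.3 -89.1] [70. 63.] -1.5 [609.6 -75.   56. ]
[ 593.3 -247.3] [214.  93.] 89.8 [ 589.7 -273.    55.7]
[458.  179.4] [144.  33.] 26.9 [457.3 178.5  31. ]
[438.7 268.4] [145.  32.] 16.4 [437.5 267.2  31.2]
11.3 [474.6 -84.9 133.5] yaw -1.5 F [ 0.4  0.2 -1.3] w 31.5
[-0.06  0.16  9.15] spin 0.2
```

>>> play_rows([
  [1,-0.1,0.1,0,0.2],
  [1,-0.1,0.1,3,0.2],
  [1,-0.1,0.1,6,0.2],
  [1,-0.1,0.1,7.5,0.2],
  [1,-0.1,0.1,8.5,0.2],
  [1,-0.1,0.1,9.1,0.2],
  [1,-0.1,0.1,9.1,0.2],
])

```text
clock: 12.0
eef_pos: [473.8, -87.1, 42.1]
tool_rot: [-3.141, 0.0, -0.033]
force: [-0.5, -0.8, -0.2]
width: 31.6
gripper_force: 60.0
```

>>> play_rows([
  [1,0,0,0.1,0],
  [0.35,0,0,0.1,0],
  [0.35,0,0,0.1,0],
  [0.35,0,0,0,0],
  [0.35,0,0,-4,0],
  [0.35,0,0,-8,0],
  [0.35,0,0,-12,0],
  [0.35,0,0,-14,0],
  [0.35,0,0,-14,0],
])

```text
clock: 12.9
eef_pos: [475.7, -87.8, 185.3]
tool_rot: [3.141, -0.006, -0.034]
force: [0.2, 0.4, -0.2]
width: 55.7
gripper_force: 0.0
```

```bash
python3 go.py 457 179 130 26.5
```

```text
12.9 [475.7 -87.8 185.3] yaw -2.0 F [ 0.2  0.4 -0.2] w 55.7
[ -2.82 -26.6    5.49] spin -28.5
```

>>> play_rows([
  [0.2,-2.8,-26.6,0,-28.5],
  [0.2,-2.8,-26.6,0,-28.5],
  [0.2,-2.8,-26.6,0,-28.5],
  [0.2,-2.8,-26.6,0,-28.5],
  [0.2,-2.8,-26.6,0,-28.5],
  [0.2,-2.8,-26.6,5,-28.5],
  [0.2,-2.8,-26.6,8,-28.5],
  [0.2,-2.8,-26.6,8,-28.5],
  [0.2,-2.8,-26.6,8,-28.5],
  [0.2,-2.8,-26.6,8,-28.5],
])

```text
clock: 13.9
eef_pos: [455.6, 179.1, 103.4]
tool_rot: [3.141, -0.002, 0.463]
force: [0.0, 0.1, 0.5]
width: 68.3
gripper_force: 0.0
```

```bash
python3 - <<'E'
from h import *
im,W=save('top','t3.png')
for r in lamps(W,(300,560,-370,420),(18,60)): print(*r)
cv2.imwrite('pics/t3c.png',cv2.resize(im[180:310,170:440,::-1],(800,386),interpolation=cv2.INTER_CUBIC))
E
python3 go.py 457.3 178.8 28 26.5
```

```text
[ 531.9 -203. ] [292.  56.] 90.0 [ 539.1 -215.5   37.5]
[414. 261.] [94. 33.] 16.0 [404.2 259.5  30.6]
[ 415.5 -202.3] [38. 32.] 89.9 [ 415.2 -199.2   27.1]
[ 412.4 -277.6] [37. 32.] -88.2 [ 412.7 -274.9   27.2]
[ 383.3 -260.6] [170.  11.] 89.5 [ 383.3 -259.    22.1]
13.9 [455.8 179.1 103.7] yaw 26.5 F [ 0.6 -0.5  0.1] w 68.3
[0.1  0.09 7.57] spin 0.0
```

View pics/t3c.png

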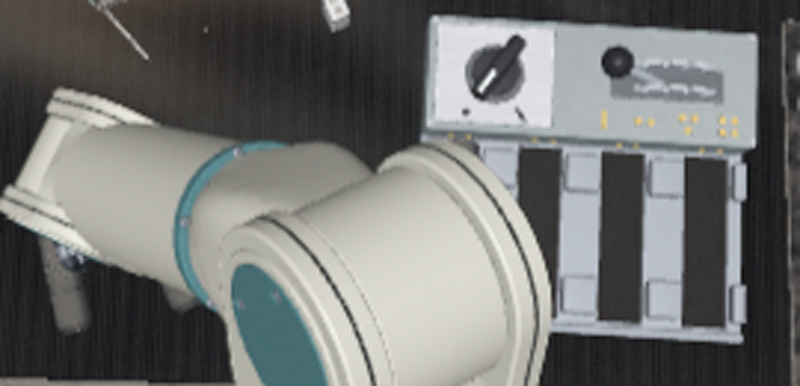

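```bash
cat > sc.py <<'E'
from h import *
im,d=ctrl.get_image('scene');W=cloud('scene',d)
for r in lamps(W,(360,560,-330,420),(14,40)): print(*r)
E
python3 sc.py
```

```text
[ 469.9 -190.5] [283. 176.] 88.7 [ 472.1 -157.2   25.1]
[458. 185.] [143.  30.] 26.2 [456.5 187.5  27. ]
[439.6 272.3] [145.  32.] 14.8 [436.7 276.5  27.1]
```

>>> play_rows([
  [0.2,0.1,0,3,0],
  [0.2,0.1,0,6,0],
  [0.2,0.1,0,7.5,0],
  [0.2,0.1,0,7.5,0],
  [0.2,0.1,0,7.5,0],
  [1,0.1,0,7.5,0],
  [1,0.1,0,7.5,0],
  [1,0.1,0,7.5,0],
  [1,0.1,0,7.5,0],
  [1,0.1,0,7.5,0],
])

```text
clock: 15.0
eef_pos: [456.5, 179.8, 28.5]
tool_rot: [3.141, -0.002, 0.464]
force: [-0.1, -0.5, 7.3]
width: 31.6
gripper_force: 58.6
```

```bash
python3 go.py 472 -162.4 160 -1.75
```

```text
15.0 [456.5 179.8  28.5] yaw 26.6 F [-0.1 -0.5  7.3] w 31.6
[-13.89  31.31 -13.15] spin 28.3
```

>>> play_rows([
  [1,0,0,-3,0],
  [1,0,0,-8,0],
  [1,0,0,-13,0],
  [1,-2,4.5,-13.1,4],
  [1,-4,9,-13.1,8],
  [1,-6,13.5,-13.1,12],
  [1,-8,18,-13.1,16],
  [1,-10,22.5,-13.1,20],
  [1,-12,27,-13.1,24],
  [1,-13.9,31.3,-13.1,28.3],
])

```text
clock: 16.0
eef_pos: [471.0, -164.8, 158.8]
tool_rot: [3.141, -0.0, -0.034]
force: [1.2, 0.3, -0.5]
width: 31.0
gripper_force: 60.2
```

>>> play_rows([
  [1,0,0,0,0],
  [1,0,0,0,0],
  [1,0,0,0,0],
])

```text
clock: 16.3
eef_pos: [471.5, -161.0, 158.6]
tool_rot: [-3.141, -0.0, -0.028]
force: [0.2, -0.3, -1.1]
width: 31.2
gripper_force: 60.2
```

```bash
python3 - <<'E'
from h import *
im,W=save('scene','s4.png'); cv2.imwrite('pics/s4c.png',cv2.resize(im[130:270,260:430,::-1],(728,600),interpolation=cv2.INTER_CUBIC))
E
python3 go.py 472 -162.4 42 -1.75
```

```text
16.4 [ 471.6 -160.6  158.6] yaw -1.5 F [ 0.5  1.  -1.9] w 31.1
[ 0.04  0.19 11.66] spin 0.2
```

View pics/s4c.png

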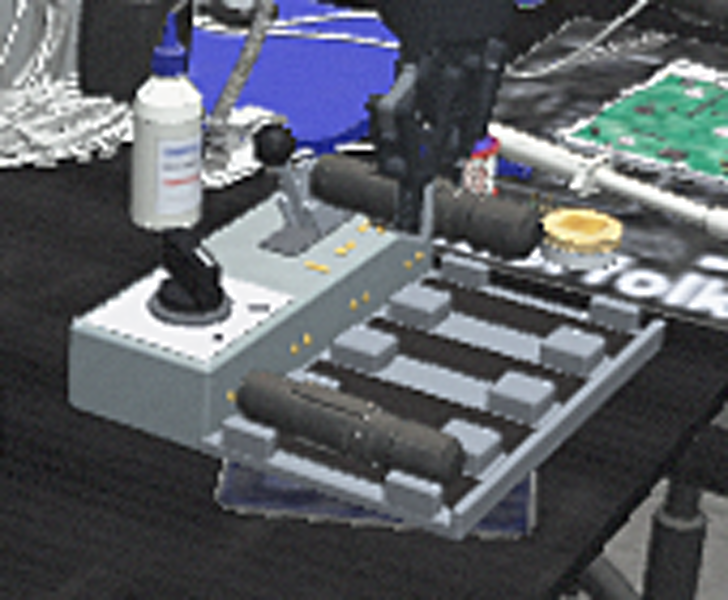

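Lamp one is seated in bay 1 (about 350,430); the second is held level above. Lowering it into bay 2.

>>> play_rows([
  [1,0,0.1,0,0.2],
  [1,0,0.1,4,0.2],
  [1,0,0.1,8,0.2],
  [1,0,0.1,10,0.2],
  [1,0,0.1,11,0.2],
  [1,0,0.1,11.6,0.2],
  [1,0,0.1,11.7,0.2],
  [1,0,0.1,11.7,0.2],
])

```text
clock: 17.15
eef_pos: [472.2, -163.3, 42.1]
tool_rot: [3.141, -0.002, -0.033]
force: [-0.2, -0.5, -1.4]
width: 31.2
gripper_force: 60.2
```

>>> play_rows([
  [0.35,0,0,0,0],
  [0.35,0,0,0,0],
  [0.35,0,0,0,0],
  [0.35,0,0,-4,0],
  [0.35,0,0,-9,0],
  [0.35,0,0,-14,0],
  [0.35,0,-3,-14,0],
  [0.35,0,-8,-14,0],
  [0.35,0,-13,-14,0],
  [0.35,0,-18,-14,0],
])

```text
clock: 18.15
eef_pos: [477.4, 17.8, 181.8]
tool_rot: [3.141, -0.001, -0.035]
force: [1.1, 0.1, -0.3]
width: 55.6
gripper_force: 0.0
```

>>> play_rows([
  [0.2,0,0,0,0],
  [0.2,0,0,0,0],
  [0.2,0,0,0,0],
])

```text
clock: 18.45
eef_pos: [477.3, 15.1, 181.2]
tool_rot: [3.14, 0.0, -0.035]
force: [0.1, -0.4, 0.1]
width: 68.4
gripper_force: 0.0
```

```bash
python3 sc.py; python3 ctl.py;python3 go.py 439 267.8 110 16
```

```text
[ 470.4 -190.2] [283. 177.] 88.7 [ 469.  -151.8   26.6]
[440.2 273.4] [146.  34.] 14.7 [436.5 276.4  27.2]
iso 147 [ 604.1 -116.9  103.2] 109.0 [ 604.7 -117. ] [15.  63.5] 54.0
lev 99 [ 600.8 -210.6  147.2] 155.0 [ 602.1 -211.6] [26.2 26. ] 21.9
[ 561.1 -206.2] [296. 157.] 89.9 [ 573.6 -212.8   51.8]
[438.7 268.1] [145.  33.] 16.0 [437.7 267.4  31.1]
18.6 [477.3  14.6 181.1] yaw -2.1 F [ 0.7 -0.3  0.6] w 68.6
[ -4.75 -25.17   7.09] spin -18.1
```

>>> play_rows([
  [0.2,-4.7,-25.2,0,-18],
  [0.2,-4.7,-25.2,0,-18],
  [0.2,-4.7,-25.2,0,-18],
  [0.2,-4.7,-25.2,0,-18],
  [0.2,-4.7,-25.2,3,-18],
  [0.2,-4.7,-25.2,7,-18],
  [0.2,-4.7,-25.2,9,-18],
  [0.2,-4.7,-25.2,9,-18],
  [0.2,-4.7,-25.2,9,-18],
  [0.2,-4.7,-25.2,9,-18],
])

```text
clock: 19.55
eef_pos: [440.2, 269.5, 92.6]
tool_rot: [-3.141, -0.002, 0.278]
force: [0.3, 0.1, 0.2]
width: 68.2
gripper_force: 0.0
```

```bash
python3 sc.py; python3 go.py 439 267.8 28.5 16
```

```text
[ 470.5 -191.1] [283. 175.] 88.2 [ 469.1 -152.1   26.7]
[440.8 272. ] [146.  33.] 14.8 [436.9 276.5  27.1]
19.6 [440.2 269.6  92.7] yaw 16.0 F [-0.3 -1.   0.2] w 68.4
[-0.18  0.14  6.42] spin -0.0
```

>>> play_rows([
  [0.2,-0.1,0.1,3,0],
  [0.2,-0.1,0.1,5,0],
  [0.2,-0.1,0.1,6.4,0],
  [0.2,-0.1,0.1,6.4,0],
  [0.2,-0.1,0.1,6.4,0],
  [1,-0.1,0.1,6.4,0],
  [1,-0.1,0.1,6.4,0],
  [1,-0.1,0.1,6.4,0],
  [1,-0.1,0.1,6.4,0],
  [1,-0.1,0.1,6.4,0],
])

```text
clock: 20.6
eef_pos: [438.8, 269.0, 28.5]
tool_rot: [-3.141, -0.002, 0.281]
force: [-0.3, -0.1, 7.1]
width: 31.3
gripper_force: 58.9
```

```bash
python3 go.py 470.3 -238.4 160 -1.75
```

```text
20.6 [438.8 269.   28.5] yaw 16.1 F [-0.3 -0.1  7.1] w 31.3
[-11.01  49.63 -13.18] spin 17.8
```

>>> play_rows([
  [1,0,0,-3,0],
  [1,0,0,-8,0],
  [1,0,0,-13,0],
  [1,-1,4.5,-13.1,2],
  [1,-2,9,-13.1,4],
  [1,-3,13.5,-13.1,6],
  [1,-4,18,-13.1,8],
  [1,-5,22.5,-13.1,10],
  [1,-6,27,-13.1,12],
  [1,-7,31.5,-13.1,14],
])

```text
clock: 21.6
eef_pos: [458.0, -55.3, 158.7]
tool_rot: [3.141, -0.0, 0.035]
force: [0.4, 0.3, -1.0]
width: 31.5
gripper_force: 60.5
```

>>> play_rows([
  [1,0,0,0,0],
  [1,0,0,0,0],
])

```text
clock: 21.8
eef_pos: [458.1, -54.7, 158.4]
tool_rot: [3.141, -0.0, 0.033]
force: [-0.2, 0.7, -1.3]
width: 31.3
gripper_force: 60.5
```

```bash
python3 go.py 470.3 -238.4 160 -1.75
```

```text
21.8 [458.1 -54.7 158.4] yaw 1.9 F [-0.2  0.7 -1.3] w 31.3
[ 0.62 18.41 -0.15] spin 3.6
```

>>> play_rows([
  [1,0.2,4.5,0,1],
  [1,0.4,9,0,2],
  [1,0.6,13.5,0,3],
  [1,0.6,18.4,0,3.6],
  [1,0.6,18.4,0,3.6],
  [1,0.6,18.4,0,3.6],
  [1,0.6,18.4,0,3.6],
])

```text
clock: 22.5
eef_pos: [471.5, -234.3, 158.5]
tool_rot: [-3.14, -0.0, -0.023]
force: [0.5, 0.0, -1.2]
width: 31.3
gripper_force: 60.5
```

```bash
python3 - <<'E'
from h import *
im,W=save('scene','s5.png'); cv2.imwrite('pics/s5c.png',cv2.resize(im[130:270,260:430,::-1],(728,600),interpolation=cv2.INTER_CUBIC))
E
python3 go.py 470.3 -238.4 42 -1.75
```

```text
22.6 [ 471.5 -234.3  158.6] yaw -1.3 F [ 0.4  0.2 -2.2] w 31.3
[-0.12  0.43 11.66] spin 0.5
```

View pics/s5c.png

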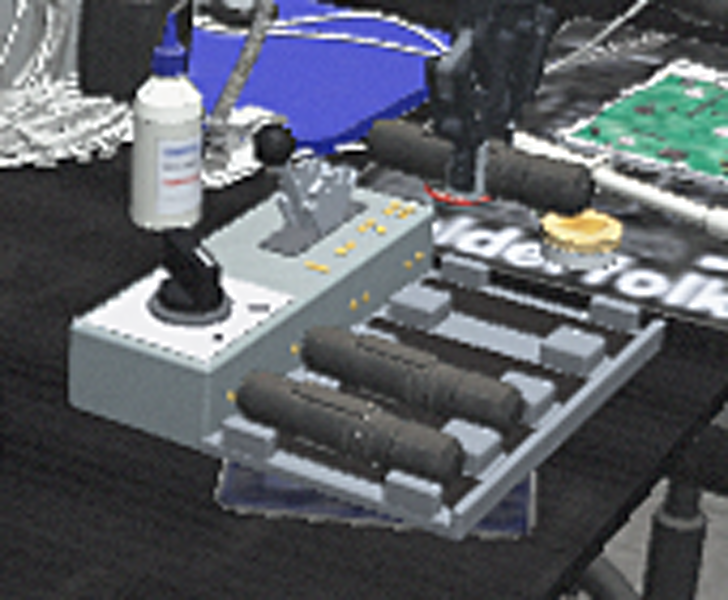

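Two lamps seated; the third is level above bay 3.

>>> play_rows([
  [1,-0.1,0.4,0,0.4],
  [1,-0.1,0.4,4,0.4],
  [1,-0.1,0.4,8,0.4],
  [1,-0.1,0.4,10,0.4],
  [1,-0.1,0.4,11,0.4],
  [1,-0.1,0.4,11.6,0.4],
  [1,-0.1,0.4,11.7,0.4],
  [1,-0.1,0.4,11.7,0.4],
])

```text
clock: 23.35
eef_pos: [470.6, -241.0, 42.2]
tool_rot: [3.141, -0.002, -0.033]
force: [-1.1, 0.4, -1.8]
width: 31.4
gripper_force: 60.5
```

>>> play_rows([
  [0.35,0,0,0,0],
  [0.35,0,0,0,0],
  [0.35,0,0,0,0],
  [0.35,0,0,-4,0],
  [0.35,0,0,-9,0],
  [0.35,0,0,-14,0],
  [0.35,0,-3,-17,0],
  [0.35,0,-8,-17,0],
  [0.35,0,-13,-17,0],
  [0.35,0,-18,-17,0],
])

```text
clock: 24.35
eef_pos: [475.8, -59.8, 212.1]
tool_rot: [3.141, -0.002, -0.035]
force: [0.7, -0.2, 0.7]
width: 55.0
gripper_force: 0.0
```

>>> play_rows([
  [1,0,-5,0,0],
  [1,0,-10,0,0],
  [1,0,-15,0,0],
  [1,0,-18,0,0],
  [1,0,-18,0,0],
  [1,0,-18,0,0],
])

```text
clock: 24.95
eef_pos: [481.6, 119.2, 211.4]
tool_rot: [3.141, -0.0, -0.032]
force: [0.4, -1.8, -0.3]
width: 0.1
gripper_force: 0.0
```

```bash
python3 - <<'E'
from h import *
im,W=save('top','t6.png'); cv2.imwrite('pics/t6c.png',cv2.resize(im[160:310,290:450,::-1],(640,600),interpolation=cv2.INTER_CUBIC))
O=np.array([518.5,-201.8]); c,s=np.cos(np.radians(-1.75)),np.sin(np.radians(-1.75))
L=(W[...,:2]-O)@np.array([[c,-s],[s,c]])
for y in(114,38,-38,-114):
    m=(abs(L[...,1]-y)<20)&(L[...,0]>-125)&(L[...,0]<31)&(W[...,2]>32)&(W[...,2]<55)
    if m.sum()>20: print(y,m.sum(),cv2.minAreaRect(L[m].astype(np.float32)),W[m][:,2].mean())
E
python3 ctl.py; python3 go.py
```

```text
114 352 ((-15.507608413696289, 111.55437469482422), (31.000886917114258, 92.63555145263672), 87.78013610839844) 43.457579976548416
38 575 ((-45.83318328857422, 37.32151794433594), (32.79090881347656, 141.19638061523438), 88.40189361572266) 43.16627027979828
-38 634 ((-47.998565673828125, -39.84587097167969), (143.32403564453125, 32.364994049072266), 0.6514409184455872) 43.057695491257505
iso 148 [ 604.3 -117.   102.3] 111.0 [ 605.4 -117.6] [14.9 64.7] 54.0
lev 99 [ 600.9 -210.4  147.9] 156.0 [ 601.1 -211.3] [25.  25.2] 2.2
[ 518.2 -205.4] [298. 244.] -90.0 [ 523.4 -198.6   44.9]
25.1 [481.8 117.3 211.2] yaw -2.0 F [0.1 0.  0.1] w -0.3
```

View pics/t6c.png

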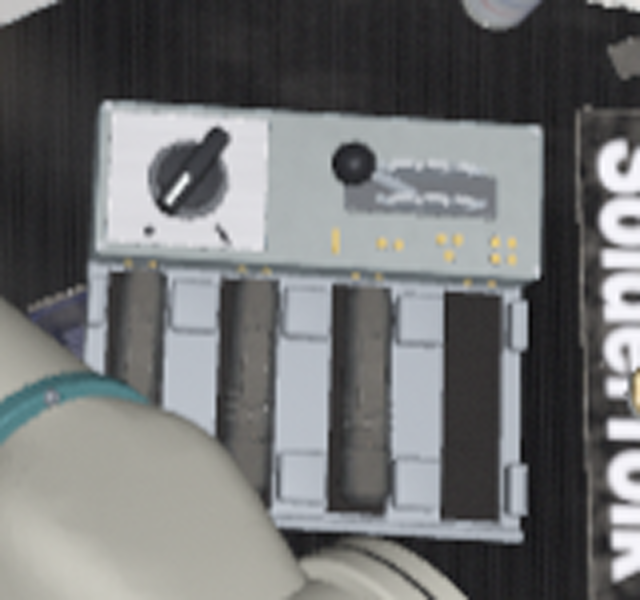

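```bash
python3 go.py 602 -160 211 -1.75 602 -160 150 -1.75
```

```text
25.1 [481.8 117.3 211.2] yaw -2.0 F [0.1 0.  0.1] w -0.3
[12.99 27.29  0.05] spin -0.3
[12.99 27.28  6.15] spin -0.3
```

>>> play_rows([
  [1,13,27.3,0,0],
  [1,13,27.3,0,0],
  [1,13,27.3,0,0],
  [1,13,27.3,0,0],
  [1,13,27.3,0,0],
  [1,13,27.3,0,0],
  [1,13,27.3,0,0],
  [1,13,27.3,3,0],
  [1,13,27.3,6.1,0],
  [1,13,27.3,6.1,0],
])

```text
clock: 26.05
eef_pos: [598.7, -160.3, 146.4]
tool_rot: [-3.141, 0.009, -0.036]
force: [-1.2, -0.6, -0.4]
width: 0.3
gripper_force: 0.0
```

>>> play_rows([
  [1,0,0,0,0],
  [1,0,0,0,0],
  [1,0,0,0,0],
])

```text
clock: 26.35
eef_pos: [603.6, -158.5, 152.1]
tool_rot: [3.141, -0.003, -0.034]
force: [-0.3, 0.6, 1.1]
width: -0.0
gripper_force: 0.0
```

```bash
python3 go.py 602 -262 148 -1.75
```

```text
26.4 [ 603.6 -158.5  152.1] yaw -1.9 F [-0.3  0.6  1.1] w -0.0
[ 0.19 10.35  0.41] spin -0.2
```

>>> play_rows([
  [1,0,2,0.4,0],
  [1,0,3.5,0.4,0],
  [1,0,5,0.4,0],
  [1,0.1,6,0.4,0],
  [1,0.1,7,0.4,0],
  [1,0.1,8,0.4,0],
  [1,0.1,9,0.4,0],
  [1,0.1,10,0.4,0],
  [1,0.1,10,0.4,0],
  [1,0.1,10,0.4,0],
])

```text
clock: 27.35
eef_pos: [600.6, -260.1, 147.5]
tool_rot: [3.139, -0.001, -0.035]
force: [-1.3, -1.3, 8.3]
width: -0.1
gripper_force: 3.3
```

```bash
python3 - <<'E'
from h import *
im,W=save('scene','s7.png'); cv2.imwrite('pics/s7c.png',cv2.resize(im[120:240,270:400,::-1],(650,600),interpolation=cv2.INTER_CUBIC))
E
python3 go.py
```

```text
27.4 [ 600.6 -260.   147.5] yaw -2.0 F [-1.8 -1.6  8.2] w 0.1
```

View pics/s7c.png

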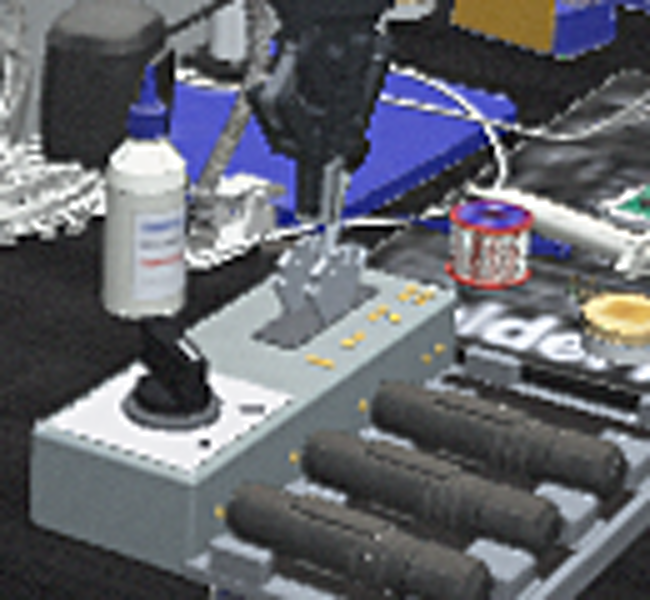

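>>> play_rows([
  [1,0,0.2,0,0],
  [1,0,0.2,0,0],
  [1,0,-3,0,0],
  [1,0,-6,0,0],
  [1,0,-8,0,0],
  [1,0,-8,0,0],
  [1,0,-8,0,0],
])

```text
clock: 28.1
eef_pos: [602.8, -179.1, 146.0]
tool_rot: [3.14, 0.001, -0.033]
force: [0.1, 0.5, 0.4]
width: 0.0
gripper_force: 0.0
```

```bash
python3 go.py; sleep 0; python3 ctl.py | grep -v '\[4'; python3 - <<'E'
from h import *
im,d=ctrl.get_image('scene');W=cloud('scene',d)
m=(W[...,0]>560)&(W[...,0]<640)&(W[...,1]>-330)&(W[...,1]<-225)&(W[...,2]>145)&(W[...,2]<190);print(W[m].mean(0),W[m].max(0),W[m].min(0))
E
```

```text
28.1 [ 602.8 -179.1  146. ] yaw -1.9 F [0.1 0.5 0.4] w 0.0
iso 186 [ 598.5 -124.8  125.1] 200.0 [ 590.  -130.6] [58.9 58.9] 47.4
[ 517.9 -185.7] [262. 239.] 88.3 [ 498.6 -171.7   42.1]
[ 386.4 -157.9] [208.   7.] 88.3 [ 386.2 -160.7   24. ]
[ 599.15718207 -283.85590908  158.60611597] [ 615.38787968 -228.44224742  189.086922  ] [ 586.46722322 -295.48182418  145.02185581]
```

>>> play_rows([
  [0.4,0,0,-4,0],
  [0.4,0,-3,-8,8],
  [0.4,0.3,-6.2,-8,16],
  [0.4,0.3,-6.2,-8,24],
  [0.4,0.3,-6.2,-8,32],
  [0.4,0.3,-6.2,-8,34.4],
  [0.4,0.3,-6.2,-8,34.4],
  [0.4,0.3,-6.2,-8,34.4],
  [0.4,0.3,-6.2,-8,34.4],
])

```text
clock: 29.1
eef_pos: [608.0, -117.2, 226.2]
tool_rot: [3.141, 0.0, -0.634]
force: [-0.9, 0.4, -0.6]
width: 51.5
gripper_force: 0.0
```

```bash
python3 - <<'E'
from h import *
for n in('scene','top'):
    im,W=save(n,n+'8.png')
    m=(W[...,0]>570)&(W[...,0]<635)&(W[...,1]>-335)&(W[...,1]<-195)&(W[...,2]>125)&(W[...,2]<180);print(n,m.sum(),np.median(W[m],0),W[m].max(0),W[m].min(0))
    if n=='scene': cv2.imwrite('pics/s8c.png',cv2.resize(im[120:240,270:400,::-1],(650,600),interpolation=cv2.INTER_CUBIC))
E
python3 go.py 606 -117 107 -36.3
```

```text
scene 104 [ 600.05084929 -284.13679177  154.96574666] [ 613.32026465 -275.30027623  168.6128208 ] [ 587.65428196 -300.57697364  125.06526926]
29.2 [ 608.  -116.9  226.2] yaw -36.3 F [ 0.6 -0.   0.6] w 51.1
[-0.15  0.13 11.92] spin -0.0
  return _methods._mean(a, axis=axis, dtype=dtype,
  ret = um.true_divide(
Traceback (most recent call last):
ValueError: zero-size array to reduction operation maximum which has no identity
```

View pics/s8c.png

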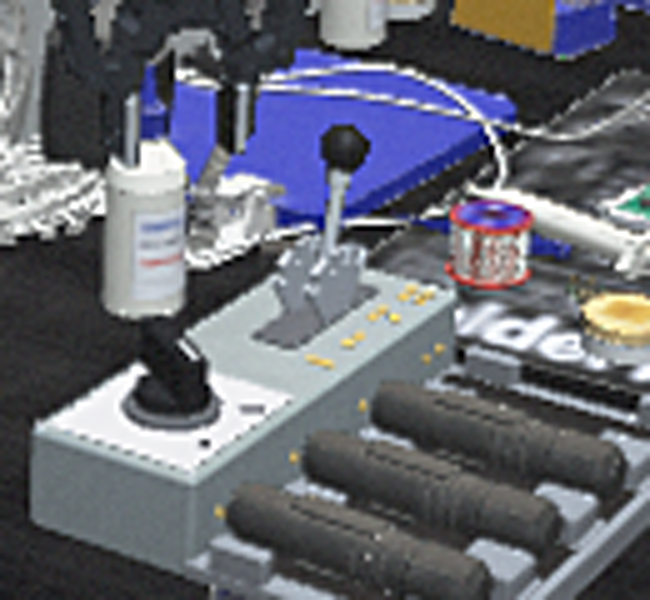

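>>> play_rows([
  [0.4,-0.1,0.1,4,0],
  [0.4,-0.1,0.1,8,0],
  [0.4,-0.1,0.1,11,0],
  [0.4,-0.1,0.1,11.6,0],
  [0.4,-0.1,0.1,11.6,0],
  [1,-0.1,0.1,11.6,0],
  [1,-0.1,0.1,11.6,0],
  [1,-0.1,0.1,11.6,0],
  [1,-0.1,0.1,11.6,0],
  [1,-0.1,0.1,11.6,0],
])

```text
clock: 30.2
eef_pos: [607.4, -117.5, 112.4]
tool_rot: [-3.141, -0.003, -0.634]
force: [-2.0, -1.4, 5.7]
width: 13.5
gripper_force: 59.1
```

>>> play_rows([
  [1,0,0,0,-8],
  [1,0,0,0,-16],
  [1,0,0,0,-24],
  [1,0,0,0,-32],
  [1,0,0,0,-40],
  [1,0,0,0,-48],
  [1,0,0,0,-56],
  [1,0,0,0,-64],
  [1,0,0,0,-69],
  [1,0,0,0,-69],
])

```text
clock: 31.2
eef_pos: [607.4, -117.1, 112.4]
tool_rot: [3.14, -0.001, 0.572]
force: [-2.2, 0.4, 6.4]
width: 13.3
gripper_force: 59.5
```

>>> play_rows([
  [1,0,0,0,0],
  [1,0,0,0,0],
  [0.4,0,0,0,0],
  [0.4,0,0,0,0],
  [0.4,0,0,0,0],
  [0.4,0,0,-5,0],
  [0.4,0,0,-10,0],
  [0.4,0,0,-14,0],
  [0.4,0,0,-14,0],
])

```text
clock: 32.1
eef_pos: [610.1, -115.8, 256.6]
tool_rot: [3.135, -0.009, 0.57]
force: [0.2, 0.2, 1.5]
width: 51.1
gripper_force: 0.0
```

>>> play_rows([
  [0.4,-3,-4,0,0],
  [0.4,-6,-8,0,0],
  [0.4,-9,-12,0,0],
  [0.4,-11,-16,0,0],
  [0.4,-11,-20,0,0],
  [0.4,-11,-24,0,0],
  [0.4,-11,-28,0,0],
  [0.4,-11,-28,0,0],
  [0.4,-11,-28,0,0],
])

```text
clock: 33.0
eef_pos: [362.7, 59.7, 250.3]
tool_rot: [3.141, 0.0, 0.573]
force: [0.8, 0.3, 0.1]
width: 51.3
gripper_force: 0.0
```

```bash
python3 ctl.py; python3 go.py; python3 - <<'E'
from h import *
im,W=save('top','t9.png'); cv2.imwrite('pics/t9c.png',cv2.resize(im[160:310,270:450,::-1],(720,600),interpolation=cv2.INTER_CUBIC))
E
```

```text
iso 164 [ 604.3 -116.7  102.2] 113.0 [ 605.1 -117.4] [63.5 16.2] 32.2
lev 107 [ 598.7 -289.7  162.3] 174.0 [ 599.5 -290.9] [25.5 24.9] 29.6
[ 520.6 -204.1] [298. 245.] 88.5 [ 510.8 -185.    43.8]
33.0 [363.2  59.1 250.2] yaw 32.7 F [-0.2  0.5 -0.3] w 51.2
```

View pics/t9c.png

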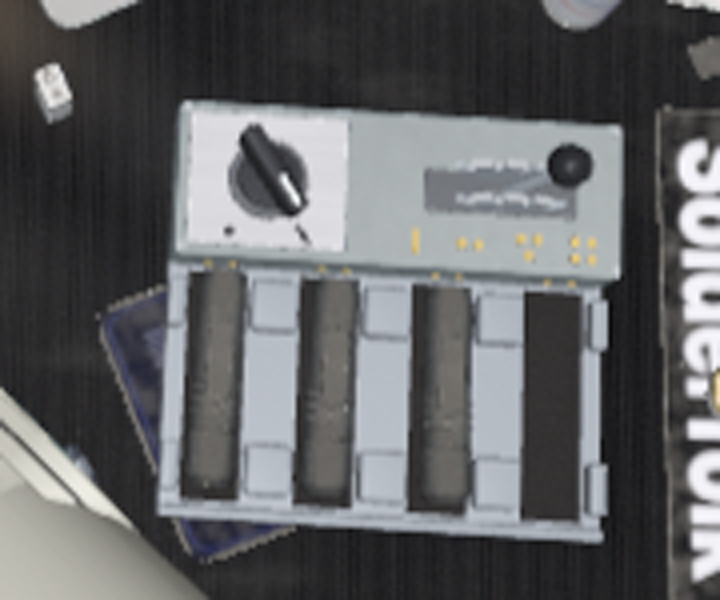

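```bash
python3 -c "
from cell import ctrl
print(ctrl.finish_job())"
```

```text
the job is handed in; nothing more can be done
None
```

The job is handed in: I found three lamps and seated them in bays 1 to 3, with the lever in the three-lamp notch and the isolator back on; the last picture and measurements agree, but no verdict came back.

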